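Build up a kiln tier and load it

ROBOT

A 6-joint arm with a two-finger parallel gripper is mounted at the origin on the work surface; the furniture and walls round the work are solid. World frame = base frame: x ahead of the robot, y to its left, z up, the work surface at z = 0. Lengths are in m, angles in degrees, forces in N, time in s.
With the tool pointing down it reaches from about 0.3 to 0.75 m from the base axis. Payload 8.5 kg.
Tool frame: the origin (TCP) lies between the finger pads; the fingertips stand 19 mm ahead of it and the grasp point (between the pads) is the TCP; z points along the fingers, y is the line along which they close (so a half turn about z gives the same grasp; the last joint's range is limited). The gripper opens to 85 mm and grips with 20 to 120 N. Pads are 22 mm wide; open, the fingers measure 114 mm over their backs; the gripper's body (76 mm by 85 mm) begins 54 mm behind the grasp point. The pads swing forward as they close: fully open they stand 13 mm farther back than shut.
Start: joints at [-80.117, 21.807, 74.336, -0, 83.858, -12.336], TCP at [0.208, -0.509, 0.25] pointing down, gripper open.
Joint ranges: [-178.18, 178.18], [-50.72, 133.34], [12.68, 142.11], [-81.47, 261.47], [9.98, 163.14], [-165.26, 165.26]. Speed limits (degrees/s): [136.94, 136.94, 180, 180, 180, 180].

INTERFACE

Orientations are given as a 3x3 rotation matrix whose columns are the frame's x, y, z axes.
In Python, from rig import env, optics gives the robot as it stands.
- The arm moves only by the tool arm_command, never from a script. Its argument "commands" is one flat list of numbers, 7 for each row, row after row: the closure, from -1 (fully open) to 1 (shut), so that 0 is half open, then the shift along the tool's x, y, z as a fraction of full scale, then the turn, a rotation vector about the tool's x, y, z as a fraction of full scale. A call has 1 to 12 rows; each row is the pose to reach, as a shift and turn from the pose commanded when the call began, along the tool's axes at that moment; what a row does not reach only later rows make up. Full scale, the value 1, is 500 mm for a shift and 120 degrees for a turn. A row lasts 1/12 s, in which the tool goes at most 41.7 mm and 7.16 degrees, less where a joint would pass 70% of its speed; a pose out of reach is approached as far as the arm can. A call with a number of a shift or a turn outside -1 to 1 is refused whole. A call with a gripper value outside its range is refused whole. The fingers move at their own pace and stop on an object; "newtons" is the grip in N (left out, the last holds). Time passes only in rows, so rows that repeat a pose let the fingers close. It gives the time, the measured TCP pose, the force, the opening and the grip force at its end, in the units of the state.
- env.observe(): the state, without advancing time (a new reading comes with each control period).
- optics.get_image(name): name is "side" or "top"; returns a dict with "image" (480x640x3 uint8, red, green, blue), "intrinsics" (3x3 intrinsics, pixels), "origin" and "orientation" of the camera in the world. Camera axes: x right, y down, z forward; pixel columns grow to the right and rows downward; lengths in m; the calibration is good to about 2 mm. A picture is of the moment at which its call begins. There is no depth.
- env.close_job(): hands the job in; it is judged then, once.
The state is a dict: "time_s": time; "q": joint angles; "qvel": joint speeds; "joint_efforts": joint torques, N m; "position": TCP position; "tool_rot": TCP orientation; "ft_force": force on the tool from outside, world axes, zero at the start; "wrist_torque": the same for the moment, N m; "grip_width": finger opening in m; "gripper_force": force on a finger pad.
Only numpy, scipy, OpenCV 4.12 (cv2) and the standard library are available. Lean on these libraries where they do the work, as an engineer would, in place of code of your own. Each camera call takes 0.05 s, during which the arm holds its last target. There are 200 camera calls.

TASK

Load the kiln floor for annealing: of the five ceramic posts pick the three that are equally high (the middle height) and stand one upright on each of the three bare patches, then lay the notched kiln shelf level on top of the three, with every post well under it. Last, set the glass blossom upright on the middle of the shelf. Leave the shorter and the longer post standing where they are.

Things in the scene. Friction and masses are not known exactly. Their poses are not given: they have to be found in the camera images.
- post_a: buff ceramic kiln post, an upright round tube 26 mm across with a 12 mm hole down its middle, 55 mm high (one of the three equal ones; any of them may go on any patch); loose, about 60 g, standing on the table. Origin: centre of its underside; z up along the tube
- post_b: buff ceramic kiln post, an upright round tube 26 mm across with a 12 mm hole down its middle, 55 mm high (one of the three equal ones; any of them may go on any patch); loose, about 60 g, standing on the table. Origin: centre of its underside; z up along the tube
- post_c: buff ceramic kiln post, an upright round tube 26 mm across with a 12 mm hole down its middle, 55 mm high (one of the three equal ones; any of them may go on any patch); loose, about 60 g, standing on the table. Origin: centre of its underside; z up along the tube
- short_post: buff ceramic kiln post, an upright round tube 26 mm across with a 12 mm hole down its middle, 35 mm high (too low; it stays where it stands); loose, about 38 g, standing on the table. Origin: centre of its underside; z up along the tube
- long_post: buff ceramic kiln post, an upright round tube 26 mm across with a 12 mm hole down its middle, 75 mm high (too high; it stays where it stands); loose, about 82 g, standing on the table. Origin: centre of its underside; z up along the tube
- patch_1: round bare brown patch, 31 mm across, in the white coating of the kiln floor, one of the pair at one end of the floor. Origin: its centre, on the floor slab's top face, 45 mm above the table; x along the slab's short side, y along its long side, z up. The slab (fixed, steel edged, 150 x 190 mm, may be turned) has its patches 1, 2, 3 near (-28, -46), (28, -46) and (-8 to 8, 46) mm from its middle
- patch_2: round bare brown patch, 31 mm across, in the white coating of the kiln floor, the other one of that pair. Origin: its centre, on the floor slab's top face, 45 mm above the table; x along the slab's short side, y along its long side, z up. The slab (fixed, steel edged, 150 x 190 mm, may be turned) has its patches 1, 2, 3 near (-28, -46), (28, -46) and (-8 to 8, 46) mm from its middle
- patch_3: round bare brown patch, 31 mm across, in the white coating of the kiln floor, the single one at the opposite end. Origin: its centre, on the floor slab's top face, 45 mm above the table; x along the slab's short side, y along its long side, z up. The slab (fixed, steel edged, 150 x 190 mm, may be turned) has its patches 1, 2, 3 near (-28, -46), (28, -46) and (-8 to 8, 46) mm from its middle
- kiln_shelf: loose buff ceramic kiln shelf, lying flat: 100 (x) by 140 (y) by 11 mm, about 0.26 kg. A finger notch in the middle of each long side, 48 mm wide and 23 mm deep, leaves a waist 54 mm wide across x to grip from above. Origin: centre of its underside; z up. It goes over the middle of the patches, long side along the slab's, either way round. Mind the solid drawer chest, 350 mm high, at x > 0.60, y > -0.12 m
- blossom: pink glass flower with five petals round a ball-shaped heart, 57 x 59 mm and 21 mm high, 30 g, lying petals down on the table, loose. To the fingers it is one convex solid: across its x it is 56 mm wide with steep sides from 1 to 12 mm up (grip there, low); across other directions, up to 66 mm wide, its sides slope. Origin: centre of its underside; z up through the heart
Things that resemble listed ones, but are neither listed nor needed, are in the scene too. What is shaped like the post_c but blue is not meant.

How it is judged (in metres and radians):
On the way, in this order (a step that is already met when the one before it is completed fails the run):
1. the three equal posts stand released on the three patches (((horizontal distance between post_a and patch_1 below 0.012 m and z of post_a in the frame of patch_1 between -0.004 and 0.005 m and angle between post_a's own z axis and vertical below 0.06 rad) or (horizontal distance between post_b and patch_1 below 0.012 m and z of post_b in the frame of patch_1 between -0.004 and 0.005 m and angle between post_b's own z axis and vertical below 0.06 rad) or (horizontal distance between post_c and patch_1 below 0.012 m and z of post_c in the frame of patch_1 between -0.004 and 0.005 m and angle between post_c's own z axis and vertical below 0.06 rad)) and ((horizontal distance between post_a and patch_2 below 0.012 m and z of post_a in the frame of patch_2 between -0.004 and 0.005 m and angle between post_a's own z axis and vertical below 0.06 rad) or (horizontal distance between post_b and patch_2 below 0.012 m and z of post_b in the frame of patch_2 between -0.004 and 0.005 m and angle between post_b's own z axis and vertical below 0.06 rad) or (horizontal distance between post_c and patch_2 below 0.012 m and z of post_c in the frame of patch_2 between -0.004 and 0.005 m and angle between post_c's own z axis and vertical below 0.06 rad)) and ((horizontal distance between post_a and patch_3 below 0.012 m and z of post_a in the frame of patch_3 between -0.004 and 0.005 m and angle between post_a's own z axis and vertical below 0.06 rad) or (horizontal distance between post_b and patch_3 below 0.012 m and z of post_b in the frame of patch_3 between -0.004 and 0.005 m and angle between post_b's own z axis and vertical below 0.06 rad) or (horizontal distance between post_c and patch_3 below 0.012 m and z of post_c in the frame of patch_3 between -0.004 and 0.005 m and angle between post_c's own z axis and vertical below 0.06 rad)) and contact force between the fingers and post_a below 0.1 N and linear speed of each of post_a, post_b, post_c below 0.02 m/s and contact force between the fingers and post_b below 0.1 N and contact force between the fingers and post_c below 0.1 N), for 0.2 s.
2. the shelf lies released and level on the three posts (angle between kiln_shelf's own z axis and vertical below 0.035 rad and z of kiln_shelf in the frame of patch_1 between 0.05 and 0.059 m and x of post_a in the frame of kiln_shelf between -0.041 and 0.041 m and y of post_a in the frame of kiln_shelf between -0.061 and 0.061 m and x of post_b in the frame of kiln_shelf between -0.041 and 0.041 m and y of post_b in the frame of kiln_shelf between -0.061 and 0.061 m and x of post_c in the frame of kiln_shelf between -0.041 and 0.041 m and y of post_c in the frame of kiln_shelf between -0.061 and 0.061 m and ((horizontal distance between post_a and patch_1 below 0.013 m and z of post_a in the frame of patch_1 between -0.004 and 0.005 m and angle between post_a's own z axis and vertical below 0.06 rad) or (horizontal distance between post_b and patch_1 below 0.013 m and z of post_b in the frame of patch_1 between -0.004 and 0.005 m and angle between post_b's own z axis and vertical below 0.06 rad) or (horizontal distance between post_c and patch_1 below 0.013 m and z of post_c in the frame of patch_1 between -0.004 and 0.005 m and angle between post_c's own z axis and vertical below 0.06 rad)) and ((horizontal distance between post_a and patch_2 below 0.013 m and z of post_a in the frame of patch_2 between -0.004 and 0.005 m and angle between post_a's own z axis and vertical below 0.06 rad) or (horizontal distance between post_b and patch_2 below 0.013 m and z of post_b in the frame of patch_2 between -0.004 and 0.005 m and angle between post_b's own z axis and vertical below 0.06 rad) or (horizontal distance between post_c and patch_2 below 0.013 m and z of post_c in the frame of patch_2 between -0.004 and 0.005 m and angle between post_c's own z axis and vertical below 0.06 rad)) and ((horizontal distance between post_a and patch_3 below 0.013 m and z of post_a in the frame of patch_3 between -0.004 and 0.005 m and angle between post_a's own z axis and vertical below 0.06 rad) or (horizontal distance between post_b and patch_3 below 0.013 m and z of post_b in the frame of patch_3 between -0.004 and 0.005 m and angle between post_b's own z axis and vertical below 0.06 rad) or (horizontal distance between post_c and patch_3 below 0.013 m and z of post_c in the frame of patch_3 between -0.004 and 0.005 m and angle between post_c's own z axis and vertical below 0.06 rad)) and contact force between the fingers and kiln_shelf below 0.1 N and linear speed of kiln_shelf below 0.02 m/s), for 0.2 s.
At the end, for the whole second after the job is handed in: A 55 mm post stands upright within 13 mm of each patch's centre; the shelf lies level (2 degrees) on the three, no post sticking out over 4 mm; the blossom stands upright within 25 mm of the shelf's middle; short and long post stand within 40 mm of their starts; all released and at rest (all of step 2 and horizontal distance between blossom and kiln_shelf below 0.025 m and z of blossom in the frame of kiln_shelf between 0.007 and 0.016 m and angle between each of blossom, short_post, long_post's own z axis and vertical below 0.1 rad and distance of each of short_post, long_post from where it was at the start of the episode below 0.04 m and contact force between the fingers and post_a below 0.1 N and linear speed of each of post_a, post_b, post_c, blossom below 0.02 m/s and contact force between the fingers and post_b below 0.1 N and contact force between the fingers and post_c below 0.1 N and contact force between the fingers and blossom below 0.1 N); the robot touches nothing.
It also fails if it takes over 112 s, if anything falls off the work surface, if the arm or the gripper's body presses on something with over 40 N, if the wrist force passes 120 N, or if a joint passes its speed limit or range.

## Working session

There is one attempt and no reset: what is moved stays moved. The work goes in short steps, Python scripts to look and compute and a tool call to move; the robot and the scene stay as the last step left them, time stands still between calls to the robot, and variables do not carry over. Pictures are saved under pics/ and viewed, at most 17 in all, crops included, and the job is handed in when it is done.

Besides the shell and the picture viewer there is one more tool, called after "Call:" as name(argument=value, ...), one argument or row to a line, values as JSON. arm_command: Moves the arm, as the interface text tells. Shift numbers are shares of 500 mm and turn numbers shares of 120 degrees, none past 1 either way. Its arguments: {"type":"object","properties":{"commands":{"type":"array","items":{"type":"number"}},"newtons":{"type":"number"}},"required":["commands"]}

```bash
mkdir -p pics
python3 - <<'E'
from rig import env, optics
import cv2
for n in("top","side"):
    d=optics.get_image(n); cv2.imwrite(f"pics/{n}0.png",d["image"][:,:,::-1]); print(n,d["intrinsics"],d["origin"],d["orientation"])
s=env.observe(); print(s["time_s"],s["position"],s["tool_rot"],s["grip_width"])
E
```

```text
top [[497.16743543   0.         322.9850566 ]
 [  0.         497.16743543 237.39899066]
 [  0.           0.           1.        ]] [ 0.32267458 -0.14739481  0.93217376] [[ 0.07552555 -0.96804423  0.23913649]
 [-0.99713352 -0.07222797  0.02253605]
 [-0.00454355 -0.24015305 -0.9707244 ]]
side [[470.40530181   0.         316.62362129]
 [  0.         470.40530181 244.07352008]
 [  0.           0.           1.        ]] [ 0.23432644 -0.91148674  0.36325609] [[ 0.93643619 -0.10417507  0.33501466]
 [-0.35050408 -0.31944231  0.88039963]
 [ 0.01530216 -0.94186207 -0.33565112]]
0.1 [ 0.20793871 -0.50893343  0.24978145] [[ 9.25759846e-01  3.78111967e-01 -2.18794040e-04]
 [ 3.78111929e-01 -9.25759019e-01  1.26785744e-03]
 [ 2.76841514e-04 -1.25646015e-03 -9.99999172e-01]] 0.08557589409818905
```

View pics/top0.png

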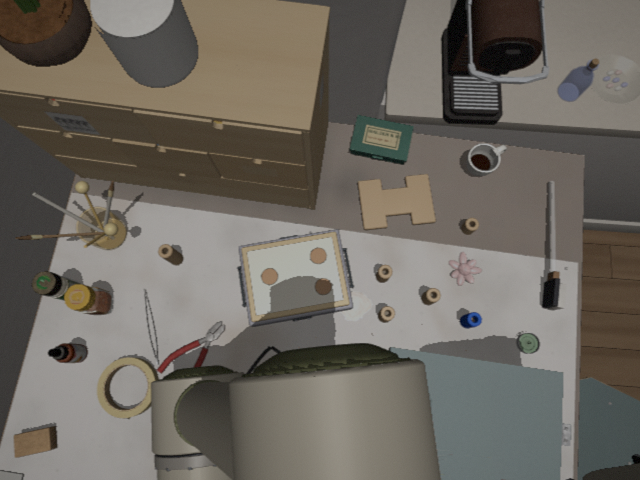

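View pics/side0.png

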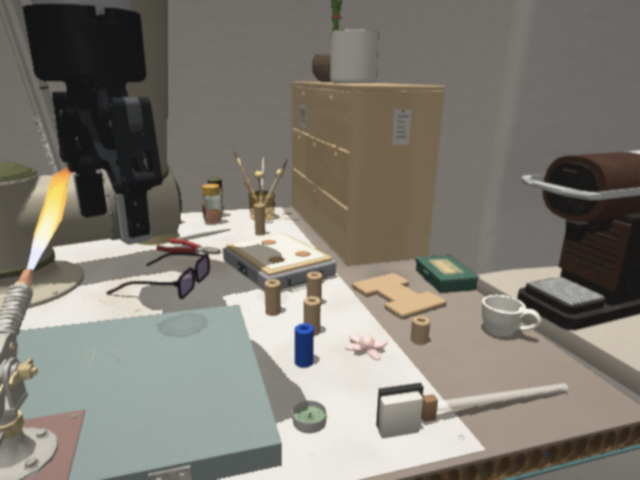

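Candidates in the top view are (385,272), (387,314), (432,296), (471,226), (170,254) and the blue one (472,320), which is not meant. (471,226) looks short and (170,254) long. Close crops next.

Run:
```python
import cv2
t=cv2.imread("pics/top0.png"); s=cv2.imread("pics/side0.png")
cv2.imwrite("pics/c1.png",cv2.resize(t[170:330,350:510],None,fx=3.75,fy=3.75,interpolation=3)) 
cv2.imwrite("pics/c2.png",cv2.resize(t[220:330,230:360],None,fx=5,fy=5,interpolation=3))
cv2.imwrite("pics/c3.png",cv2.resize(s[190:390,220:460],None,fx=3,fy=3,interpolation=3))
```

```text
(no output)
```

View pics/c1.png

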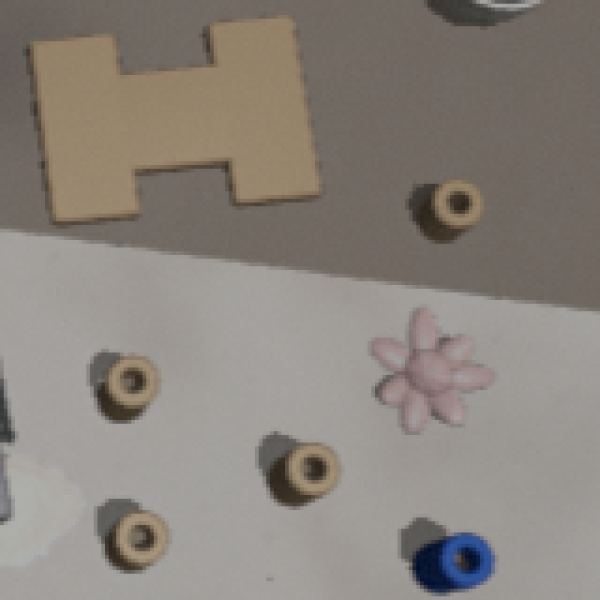

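View pics/c2.png

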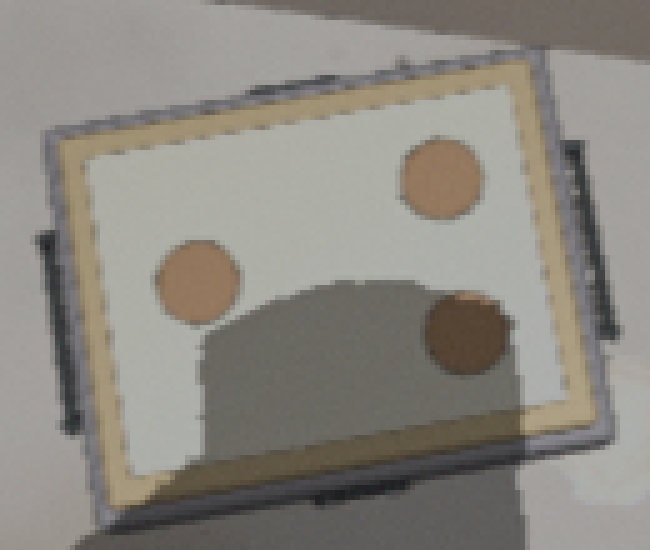

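View pics/c3.png

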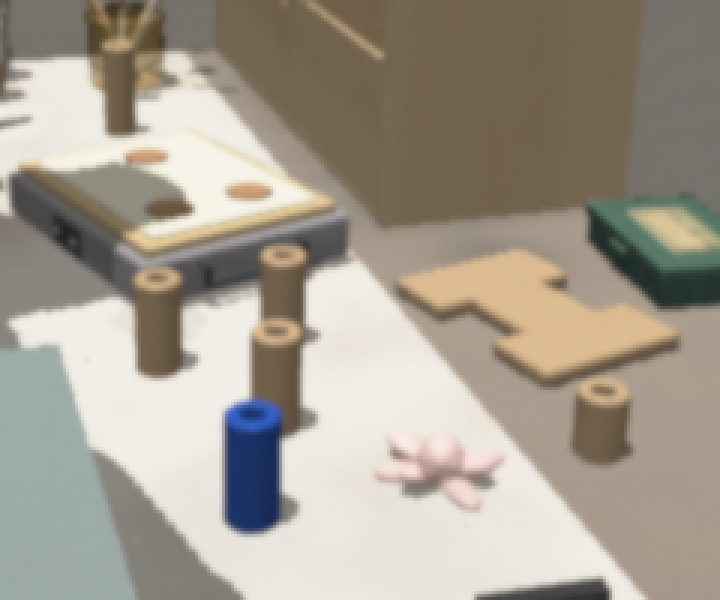

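```bash
cat > h.py <<'E'
import numpy as np
from rig import env, optics
C={"top":(497.167,322.985,237.399,np.array([0.32267458,-0.14739481,0.93217376]),np.array([[0.07552555,-0.96804423,0.23913649],[-0.99713352,-0.07222797,0.02253605],[-0.00454355,-0.24015305,-0.9707244]])),
"side":(470.405,316.624,244.074,np.array([0.23432644,-0.91148674,0.36325609]),np.array([[0.93643619,-0.10417507,0.33501466],[-0.35050408,-0.31944231,0.88039963],[0.01530216,-0.94186207,-0.33565112]]))}
def w(n,u,v,z):
    f,cx,cy,o,R=C[n]; d=R@[(u-cx)/f,(v-cy)/f,1]; return o+d*(z-o[2])/d[2]
def p(n,X):
    f,cx,cy,o,R=C[n]; c=R.T@(np.array(X)-o); return np.array([f*c[0]/c[2]+cx,f*c[1]/c[2]+cy])
def crop(X,k,o): return (np.array(X)+.5)/k-.5+np.array(o)
E
python3 - <<'E'
from h import *
np.set_printoptions(precision=4,suppress=True)
def go(lbl,X,k,o,z,cam="top"):
    r=w(cam,*crop(X,k,o),z); print(lbl,cam,r); return r
c1=(3.75,(350,170)); c2=(5,(230,220)); c3=(3,(220,190))
for l,a,b,h in(("P1",(133,381),(284,256),.055),("P2",(140,540),(158,278),.055),("P3",(313,469),(276,332),.055),("short",(458,203),(602,391),.035)):
    A=go(l,a,*c1,h); B=go(l,b,*c3,h,"side")
for l,a,b in(("patchL",(199,282),(146,157)),("patchR",(442,179),(248,191)),("patchD",(467,333),(168,208))):
    go(l,a,*c2,.045); go(l,b,*c3,.045,"side")
print("shelf corners")
S=[go("",x,*c1,.011) for x in((31,43),(292,17),(321,193),(53,221))]
n=[go("notch",x,*c1,.011) for x in((120,74),(211,67),(135,171),(230,160))]
print(np.mean(S,0),np.mean(n,0))
for i in range(4): d=S[i]-S[i-1]; print(np.linalg.norm(d),np.degrees(np.arctan2(d[1],d[0])))
go("bl",(432,368),*c1,.015); go("bl",(441,449),*c3,.018,"side")
A=w("top",170,252,.0); print("long guess")
for z in(.055,.075): print(w("top",165.5,249.5,z),w("side",*crop((118,44),*c3),z))
E
```

```text
P1 top [ 0.4849 -0.2424  0.055 ]
P1 side [ 0.4852 -0.244   0.055 ]
P2 top [ 0.41   -0.2491  0.055 ]
P2 side [ 0.4119 -0.2502  0.055 ]
P3 top [ 0.4493 -0.3288  0.055 ]
P3 side [ 0.4493 -0.33    0.055 ]
short top [ 0.5906 -0.4019  0.035 ]
short side [ 0.5899 -0.4021  0.035 ]
patchL top [ 0.4625 -0.0358  0.045 ]
patchL side [ 0.463  -0.0345  0.045 ]
patchR top [ 0.5069 -0.1203  0.045 ]
patchR side [ 0.5076 -0.1175  0.045 ]
patchD top [ 0.4513 -0.1336  0.045 ]
patchD side [ 0.4514 -0.1301  0.045 ]
shelf corners
 top [ 0.6682 -0.1858  0.011 ]
 top [ 0.6928 -0.3215  0.011 ]
 top [ 0.5978 -0.3387  0.011 ]
 top [ 0.5728 -0.2026  0.011 ]
notch top [ 0.6546 -0.233   0.011 ]
notch top [ 0.6619 -0.2801  0.011 ]
notch top [ 0.6025 -0.2432  0.011 ]
notch top [ 0.612  -0.2917  0.011 ]
[ 0.6329 -0.2622  0.011 ] [ 0.6328 -0.262   0.011 ]
0.09690327825124558 10.025160421677993
0.13795929683579386 -79.74591643488435
0.09649676076510125 -169.71366684836033
0.13840137832922272 100.42206114761166
bl top [ 0.51  -0.395  0.015]
bl side [ 0.5064 -0.3993  0.018 ]
long guess
[0.4951 0.1554 0.055 ] [0.5081 0.2241 0.055 ]
[0.4911 0.1485 0.075 ] [0.4903 0.1505 0.075 ]
```

Run:
```python
import cv2
t=cv2.imread("pics/top0.png"); s=cv2.imread("pics/side0.png")
a=cv2.resize(t[248:288,444:486],(420,400),interpolation=3);b=cv2.resize(s[325:365,340:392],(520,400),interpolation=3)
cv2.imwrite("pics/c4.png",cv2.resize(cv2.hconcat([a,b]),(799,340)))
```

```text
(no output)
```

View pics/c4.png

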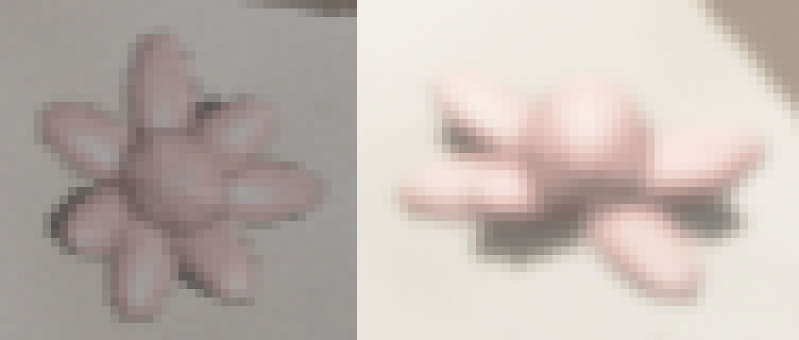

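The posts check out at 55 mm: both cameras agree to about 2 mm. The flower's width over direction is still to find, for the grip axis.

Run:
```python
from h import *
import cv2
t=cv2.imread("pics/top0.png").astype(int)
x0,y0,x1,y1=440,246,490,292
c=t[y0:y1,x0:x1]
m=((c[:,:,2]-c[:,:,1])>12).astype('uint8')
n,l,st,ce=cv2.connectedComponentsWithStats(m); k=1+np.argmax(st[1:,4]); print(st[k],ce[k])
vs,us=np.nonzero(l==k)
P=np.array([w("top",u+x0,v+y0,.009)[:2] for u,v in zip(us,vs)])
print(P.mean(0))
for a in range(0,180,10):
    d=np.array([np.cos(np.radians(a)),np.sin(np.radians(a))]); q=P@d
    print(a,round((q.max()-q.min())*1e3,1),"mid",round((q.max()+q.min())*500,1))
for r in l[:: 1]: print(''.join('#' if x==k else '.' for x in r))
```

```text
[  9   6  33  33 497] [23.88531187 23.04225352]
[ 0.5087306  -0.39485722]
0 61.9 mid 510.4
10 60.4 mid 434.9
20 58.2 mid 345.8
30 57.3 mid 244.6
40 56.1 mid 136.5
50 57.0 mid 26.1
60 58.8 mid -86.0
70 60.9 mid -196.5
80 61.5 mid -301.3
90 60.2 mid -396.8
100 57.6 mid -480.0
110 57.3 mid -546.7
120 55.4 mid -596.6
130 55.1 mid -630.0
140 57.1 mid -642.8
150 58.0 mid -636.3
160 61.2 mid -612.5
170 62.5 mid -570.2
..................................................
..................................................
..................................................
..................................................
..................................................
..................................................
......................##..........................
.....................####.........................
....................######........................
....................######........................
....................######........................
....................#######.......................
...................########.......................
....................##
[... 960 characters left out ...]
....####.############................
.................###..############................
.................###..###..####.##................
.................##...##....###..#................
.................##...##.....##...................
..................##.##...........................
..................#####...........................
..................................................
..................................................
..................................................
..................................................
..................................................
..................................................
..................................................
```

Run:
```python
from h import *
import cv2
s=cv2.imread("pics/side0.png"); im=cv2.resize(s[322:368,336:396],(780,598),interpolation=3)
T={"up":(160,35),"ru":(270,100),"r":(320,190),"lr":(245,295),"d":(135,318),"ll":(60,245),"lu":(45,105)}
for n,t in T.items():
    u,v=444+t[0]/8.5,248+t[1]/8.5
    for z in(.002,.008,.014):
        X=w("top",u,v,z); q=p("side",X); cv2.circle(im,tuple(int(a) for a in ((q-[336,322])*13)),4,(0,int(z*16000),255),-1)
    cv2.putText(im,n,tuple(int(a) for a in ((q-[336,322])*13)),0,.7,(0,0,0),2)
    X=w("top",u,v,.008)[:2]-[.5095,-.396]; print(n,np.degrees(np.arctan2(X[1],X[0])),np.hypot(*X)*1e3)
cv2.imwrite("pics/c5.png",im)
```

```text
up 5.606628762157151 32.046588711496106
ru -48.51343012260623 28.521114721609365
r -91.11213496349924 32.432857937197866
lr -147.77010818405498 29.95799076159691
d 165.94009247983257 33.24938509575568
ll 124.90598413514496 30.141742815247362
lu 63.778810559116316 31.74757849367369
```

View pics/c5.png

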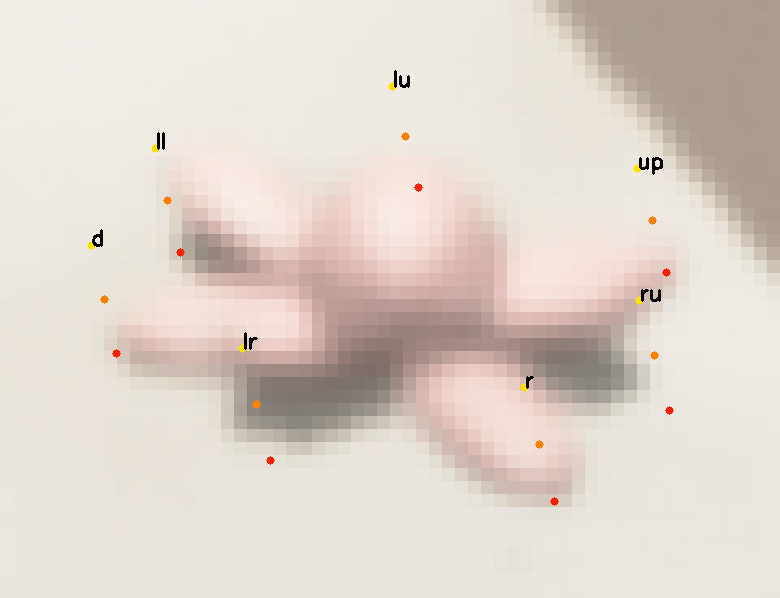

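Run:
```python
from h import *
import cv2
t=cv2.imread("pics/top0.png"); im=cv2.resize(t[244:292,440:490],(625,600),interpolation=3)
im=cv2.convertScaleAbs(im,alpha=1.5,beta=-20)
T={"A":(175,160),"B":(112,340),"C":(572,490),"D":(680,262),"S1":(290,430),"S2":(610,390),"S3":(205,255)}
for n,a in T.items():
    u,v=336+a[0]/13,322+a[1]/13
    for z in(.0,.005,.010):
        X=w("side",u,v,z); q=p("top",X); c=tuple(int(a) for a in ((q-[440,244])*12.5)); cv2.circle(im,c,3,(0,int(z*20000),255),-1)
    cv2.putText(im,n,c,0,.6,(255,0,0),2)
cv2.imwrite("pics/c6.png",im)
```

```text
(no output)
```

View pics/c6.png

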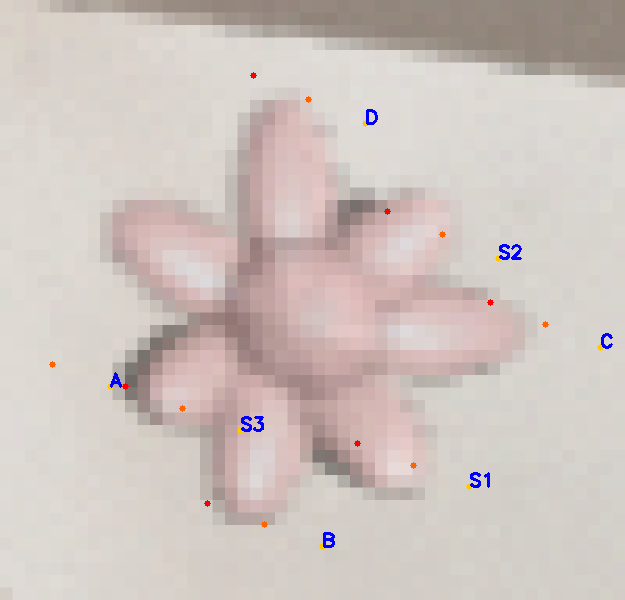

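Seven petals show. Four are low and three raised, mirror-symmetric about about 36° (axis through the raised petal at crop (390,460)), so the 56 mm grip line is about 126°. Now the slab frame and the moves.

```bash
cat >> h.py <<'E'
def rel(x,y,z,yaw=None):
    """shift and z turn fractions from the measured pose"""
    s=env.observe(); R=np.array(s["tool_rot"]); d=R.T@(np.array([x,y,z])-s["position"])/.5
    c=np.degrees(np.arctan2(R[1,0],R[0,0])); t=0 if yaw is None else -((yaw-c+180)%360-180)/120
    print("shift",d.round(4),"turn z",round(t,4),"yaw now",c.round(2))
E
python3 - <<'E'
from h import *
np.set_printoptions(precision=4,suppress=True)
S=[w("top",*crop(x,5,(230,220)),.045) for x in((45,130),(545,50),(610,440),(100,530))]
print(np.mean(S,0))
for i in range(4): d=S[i]-S[i-1]; print(np.linalg.norm(d),np.degrees(np.arctan2(d[1],d[0])))
c=np.array([.4710,-.0805]);
rel(.4493,-.3292,.15,12); rel(.4493,-.3292,.034,12)
E
```

```text
[ 0.4653 -0.0813  0.045 ]
0.14685402066728911 14.25164686861932
0.18588165128701242 -76.35034745141544
0.14494719889301783 -166.93788577153373
0.18286232155242835 104.24697099303131
shift [ 0.5827 -0.15    0.1999] turn z 0.0851 yaw now 22.22
shift [ 0.5827 -0.1497  0.4319] turn z 0.0851 yaw now 22.22
```

Call:
arm_command(
  commands=[-0.2,0.583,-0.15,0,0,0,0.072,-0.2,0.583,-0.15,0,0,0,0.072,-0.2,0.583,-0.15,0,0,0,0.072,-0.2,0.583,-0.15,0,0,0,0.072,-0.2,0.583,-0.15,0,0,0,0.072,-0.2,0.583,-0.15,0,0,0,0.072,-0.2,0.583,-0.15,0,0,0,0.072,-0.2,0.583,-0.15,0,0,0,0.072,-0.2,0.583,-0.15,0.2,0,0,0.072,-0.2,0.583,-0.15,0.2,0,0,0.072,-0.2,0.583,-0.15,0.24,0,0,0.072,-0.2,0.583,-0.15,0.24,0,0,0.072],
  newtons=30,
)

```text
time_s: 1.1
position: [0.4471, -0.3271, 0.1239]
tool_rot: [[0.972, 0.235, -0.009], [0.235, -0.972, 0.01], [-0.006, -0.011, -1.0]]
ft_force: [-0.9, -0.3, -0.6]
grip_width: 0.0514
gripper_force: 0.0
```

Run:
```python
from h import *
import cv2
s=env.observe(); print(s["position"],s["grip_width"],s["time_s"])
rel(.4493,-.3292,.034,13.6)
d=optics.get_image("side")["image"][:,:,::-1]; cv2.imwrite("pics/a1.png",cv2.resize(d[150:390,180:500],(800,600)))
```

```text
[ 0.44708512 -0.32708215  0.12392141] 0.05139560592665849 1.1
shift [0.0044 0.0072 0.1797] turn z -0.0002 yaw now 13.58
```

View pics/a1.png

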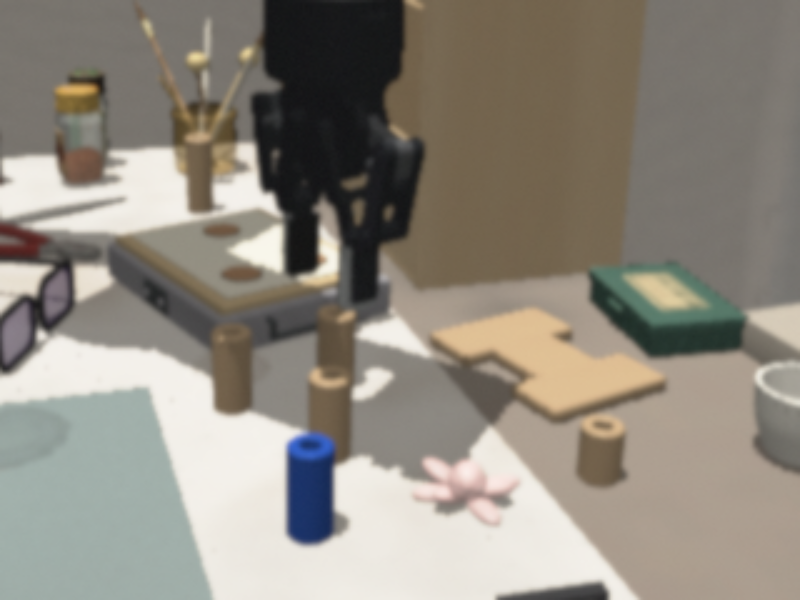

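Call:
arm_command(
  commands=[-0.2,0,0,0.06,0,0,0,-0.2,0,0,0.12,0,0,0,-0.2,0,0,0.16,0,0,0,-0.2,0,0,0.192,0,0,0,-0.2,0,0,0.192,0,0,0,-0.2,0,0,0.192,0,0,0,0.6,0,0,0.192,0,0,0,0.6,0,0,0.192,0,0,0,0.6,0,0,0.192,0,0,0,0.6,0,0,0.192,0,0,0,0.6,0,0,0.192,0,0,0,0.6,0,0,0.192,0,0,0],
  newtons=30,
)

```text
time_s: 2.15
position: [0.4501, -0.3302, 0.0364]
tool_rot: [[0.972, 0.235, 0.002], [0.235, -0.972, -0.003], [0.002, 0.003, -1.0]]
ft_force: [-0.6, 0.3, 6.8]
grip_width: 0.0251
gripper_force: 29.1
```

Run:
```python
from h import *
rel(.4628,-.0352,.16); rel(.4628,-.0352,.082)
```

```text
shift [ 0.1636 -0.5668 -0.2488] turn z 0 yaw now 13.58
shift [ 0.1633 -0.5673 -0.0928] turn z 0 yaw now 13.58
```

Call:
arm_command(
  commands=[0.6,0,0,-0.06,0,0,0,0.6,0,0,-0.14,0,0,0,0.6,0,0,-0.22,0,0,0,0.6,0.03,-0.1,-0.26,0,0,0,0.6,0.06,-0.17,-0.26,0,0,0,0.6,0.08,-0.24,-0.26,0,0,0,0.6,0.1,-0.31,-0.26,0,0,0,0.6,0.12,-0.38,-0.26,0,0,0,0.6,0.14,-0.45,-0.26,0,0,0,0.6,0.155,-0.52,-0.26,0,0,0,0.6,0.163,-0.567,-0.26,0,0,0,0.6,0.163,-0.567,-0.26,0,0,0],
)

```text
time_s: 3.15
position: [0.4613, -0.031, 0.1654]
tool_rot: [[0.971, 0.239, 0.001], [0.239, -0.971, 0.001], [0.001, -0.0, -1.0]]
ft_force: [0.2, 0.2, -0.2]
grip_width: 0.0251
gripper_force: 29.8
```

Run:
```python
from h import *
import cv2
rel(.4628,-.0352,.082)
s=env.observe(); print(s["position"],s["grip_width"],s["ft_force"])
rel(.4628,-.0352,.082)
a=optics.get_image("top")["image"][:,:,::-1][180:360,220:360];d=optics.get_image("side")["image"][:,:,::-1][150:330,180:360]
cv2.imwrite("pics/a2.png",cv2.resize(cv2.hconcat([a,d]),(799,449)))
```

```text
shift [0.0007 0.0089 0.1668] turn z 0 yaw now 13.81
[ 0.46133268 -0.03100558  0.16539756] 0.025092125831713646 [ 0.17226897  0.23418648 -0.19019211]
shift [0.0007 0.0089 0.1668] turn z 0 yaw now 13.81
```

View pics/a2.png

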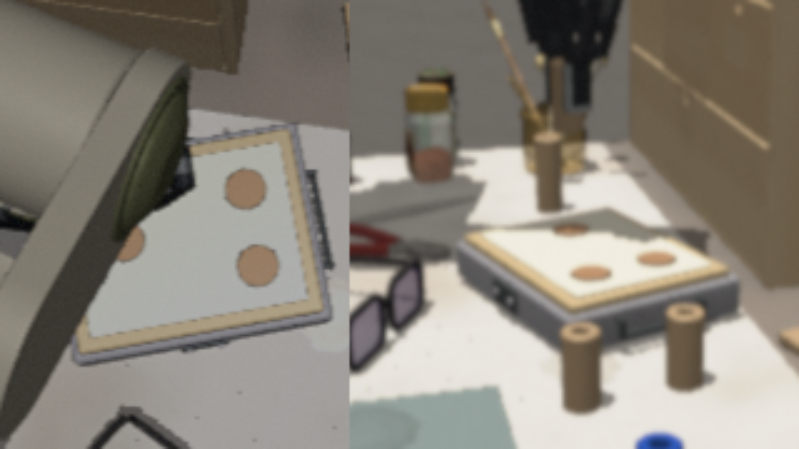

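Call:
arm_command(
  commands=[0.6,0,0,0.06,0,0,0,0.6,0,0,0.12,0,0,0,0.6,0,0,0.13,0,0,0,0.6,0,0,0.14,0,0,0,0.6,0,0,0.14,0,0,0,0.6,0,0,0.14,0,0,0],
)

```text
time_s: 3.75
position: [0.4628, -0.0354, 0.0954]
tool_rot: [[0.972, 0.234, 0.002], [0.234, -0.972, -0.001], [0.002, 0.001, -1.0]]
ft_force: [-0.5, -0.4, -1.0]
grip_width: 0.0257
gripper_force: 29.8
```

Run:
```python
from h import *
rel(.4628,-.0352,.082)
```

```text
shift [ 0.     -0.0004  0.0269] turn z 0 yaw now 13.54
```

Call:
arm_command(
  commands=[0.6,0,0,0.015,0,0,0,0.6,0,0,0.024,0,0,0,0.6,0,0,0.028,0,0,0,0.6,0,0,0.028,0,0,0,0.6,0,0,0.028,0,0,0],
)

```text
time_s: 4.17
position: [0.4623, -0.0349, 0.0813]
tool_rot: [[0.972, 0.235, 0.001], [0.235, -0.972, -0.001], [0.001, 0.001, -1.0]]
ft_force: [-3.2, 0.4, 12.6]
grip_width: 0.0251
gripper_force: 30.8
```

Call:
arm_command(
  commands=[-0.2,0,0,-0.002,0,0,0,-0.2,0,0,-0.002,0,0,0,-0.2,0,0,-0.002,0,0,0,-0.2,0,0,-0.002,0,0,0,-0.2,0,0,-0.03,0,0,0,-0.2,0,0,-0.08,0,0,0,-0.2,0,0,-0.16,0,0,0,-0.2,0,0,-0.16,0,0,0,-0.2,0,0,-0.16,0,0,0],
)

```text
time_s: 4.92
position: [0.4628, -0.035, 0.1617]
tool_rot: [[0.972, 0.235, 0.004], [0.235, -0.972, -0.001], [0.003, 0.002, -1.0]]
ft_force: [-0.1, -0.3, -1.2]
grip_width: 0.0511
gripper_force: 0.0
```

Run:
```python
from h import *
print(env.observe()["position"])
rel(.485,-.2432,.162,13.6);rel(.485,-.2432,.034)
```

```text
[ 0.46282953 -0.03495601  0.16171553]
shift [-5.470e-02  4.152e-01  1.000e-04] turn z -0.0001 yaw now 13.59
shift [-0.0556  0.4147  0.2561] turn z 0 yaw now 13.59
```

Call:
arm_command(
  commands=[-0.2,-0.055,0.415,0,0,0,0,-0.2,-0.055,0.415,0,0,0,0,-0.2,-0.055,0.415,0,0,0,0,-0.2,-0.055,0.415,0,0,0,0,-0.2,-0.055,0.415,0,0,0,0,-0.2,-0.055,0.415,0,0,0,0,-0.2,-0.055,0.415,0.06,0,0,0,-0.2,-0.055,0.415,0.12,0,0,0,-0.2,-0.055,0.415,0.18,0,0,0,-0.2,-0.055,0.415,0.235,0,0,0,-0.2,-0.055,0.415,0.254,0,0,0,-0.2,-0.055,0.415,0.254,0,0,0],
)

```text
time_s: 5.92
position: [0.4829, -0.2419, 0.0306]
tool_rot: [[0.972, 0.235, -0.005], [0.235, -0.972, 0.004], [-0.004, -0.005, -1.0]]
ft_force: [-0.6, -0.6, -0.4]
grip_width: 0.051
gripper_force: 0.0
```

Call:
arm_command(
  commands=[0.6,0,0,0,0,0,0,0.6,0,0,0,0,0,0,0.6,0,0,0,0,0,0,0.6,0,0,0,0,0,0,0.6,0,0,0,0,0,0,0.6,0,0,0,0,0,0,0.6,0,0,-0.03,0,0,0,0.6,0,0,-0.08,0,0,0,0.6,0,0,-0.16,0,0,0,0.6,0,0,-0.25,0,0,0,0.6,0,0,-0.25,0,0,0,0.6,0,0,-0.25,0,0,0],
)

```text
time_s: 6.92
position: [0.4849, -0.2434, 0.1612]
tool_rot: [[0.972, 0.235, 0.005], [0.235, -0.972, -0.004], [0.004, 0.005, -1.0]]
ft_force: [-0.5, 0.1, -1.3]
grip_width: 0.025
gripper_force: 29.6
```

Run:
```python
from h import *
print(env.observe()["position"])
rel(.507,-.1195,.162,13.6);rel(.507,-.1195,.095);rel(.4513,-.1325,.095)
```

```text
[ 0.48486869 -0.24341717  0.1611684 ]
shift [ 0.1013 -0.2305 -0.0024] turn z -0.0001 yaw now 13.59
shift [ 0.1008 -0.2311  0.1316] turn z 0 yaw now 13.59
shift [-0.0136 -0.232   0.1311] turn z 0 yaw now 13.59
```

Call:
arm_command(
  commands=[0.6,0.05,-0.115,0,0,0,0,0.6,0.08,-0.18,0,0,0,0,0.6,0.101,-0.231,0,0,0,0,0.6,0.101,-0.231,0,0,0,0,0.6,0.101,-0.231,0,0,0,0,0.6,0.101,-0.231,0.06,0,0,0,0.6,0.101,-0.231,0.11,0,0,0,0.6,0.101,-0.231,0.13,0,0,0,0.6,0.101,-0.231,0.13,0,0,0,0.6,0.101,-0.231,0.13,0,0,0],
)

```text
time_s: 7.75
position: [0.5057, -0.1196, 0.0927]
tool_rot: [[0.972, 0.234, -0.002], [0.234, -0.972, 0.001], [-0.001, -0.001, -1.0]]
ft_force: [1.3, 0.3, -0.6]
grip_width: 0.0249
gripper_force: 29.8
```

Run:
```python
from h import *
print(env.observe()["position"])
rel(.507,-.1195,.0805)
```

```text
[ 0.50574419 -0.11961824  0.0926869 ]
shift [0.0025 0.0004 0.0244] turn z 0 yaw now 13.51
```

Call:
arm_command(
  commands=[0.6,0.001,0,0.012,0,0,0,0.6,0.001,0,0.02,0,0,0,0.6,0.001,0,0.025,0,0,0,0.6,0.001,0,0.025,0,0,0,0.6,0.001,0,0.025,0,0,0],
)

```text
time_s: 8.17
position: [0.5066, -0.1187, 0.081]
tool_rot: [[0.972, 0.235, 0.0], [0.235, -0.972, -0.0], [0.0, 0.0, -1.0]]
ft_force: [0.8, 0.4, -0.9]
grip_width: 0.0253
gripper_force: 29.8
```

No contact yet; go down a little more.

Call:
arm_command(
  commands=[0.6,0,0,0.002,0,0,0,0.6,0,0,0.003,0,0,0,0.6,0,0,0.003,0,0,0],
)

```text
time_s: 8.42
position: [0.5067, -0.1187, 0.0797]
tool_rot: [[0.972, 0.235, 0.001], [0.235, -0.972, -0.0], [0.001, 0.0, -1.0]]
ft_force: [-0.4, 0.8, 3.8]
grip_width: 0.0253
gripper_force: 30.1
```

Call:
arm_command(
  commands=[-0.2,0,0,0,0,0,0,-0.2,0,0,0,0,0,0,-0.2,0,0,0,0,0,0,-0.2,0,0,0,0,0,0,-0.2,0,0,-0.03,0,0,0,-0.2,0,0,-0.08,0,0,0,-0.2,0,0,-0.16,0,0,0,-0.2,0,0,-0.16,0,0,0,-0.2,0,0,-0.16,0,0,0],
)

```text
time_s: 9.17
position: [0.5073, -0.119, 0.161]
tool_rot: [[0.972, 0.235, 0.004], [0.235, -0.972, -0.002], [0.003, 0.003, -1.0]]
ft_force: [0.1, 0.5, -0.2]
grip_width: 0.051
gripper_force: 0.0
```

Run:
```python
from h import *
print(env.observe()["position"])
rel(.411,-.2497,.16,13.6);rel(.411,-.2497,.034)
```

```text
[ 0.50725517 -0.11898755  0.16099256]
shift [-0.2485  0.2089  0.0017] turn z -0.0002 yaw now 13.58
shift [-0.2494  0.2082  0.2537] turn z 0 yaw now 13.58
```

Call:
arm_command(
  commands=[-0.2,-0.249,0.209,0,0,0,0,-0.2,-0.249,0.209,0,0,0,0,-0.2,-0.249,0.209,0,0,0,0,-0.2,-0.249,0.209,0,0,0,0,-0.2,-0.249,0.209,0,0,0,0,-0.2,-0.249,0.209,0,0,0,0,-0.2,-0.249,0.209,0.06,0,0,0,-0.2,-0.249,0.209,0.12,0,0,0,-0.2,-0.249,0.209,0.18,0,0,0,-0.2,-0.249,0.209,0.23,0,0,0,-0.2,-0.249,0.209,0.251,0,0,0,-0.2,-0.249,0.209,0.251,0,0,0],
)

```text
time_s: 10.17
position: [0.4095, -0.2473, 0.0311]
tool_rot: [[0.972, 0.236, -0.004], [0.236, -0.972, 0.005], [-0.003, -0.005, -1.0]]
ft_force: [-0.3, 0.7, -0.2]
grip_width: 0.0516
gripper_force: 0.0
```

Call:
arm_command(
  commands=[0.6,0,0,0,0,0,0,0.6,0,0,0,0,0,0,0.6,0,0,0,0,0,0,0.6,0,0,0,0,0,0,0.6,0,0,0,0,0,0,0.6,0,0,0,0,0,0,0.6,0,0,-0.03,0,0,0,0.6,0,0,-0.08,0,0,0,0.6,0,0,-0.16,0,0,0,0.6,0,0,-0.25,0,0,0,0.6,0,0,-0.25,0,0,0,0.6,0,0,-0.25,0,0,0],
)

```text
time_s: 11.17
position: [0.4106, -0.2501, 0.1609]
tool_rot: [[0.972, 0.235, 0.004], [0.235, -0.972, -0.004], [0.003, 0.005, -1.0]]
ft_force: [-0.3, -0.7, -0.3]
grip_width: 0.0251
gripper_force: 29.6
```

Run:
```python
from h import *
print(env.observe()["position"])
rel(.4515,-.1325,.095)
```

```text
[ 0.41063873 -0.25008548  0.1609075 ]
shift [ 0.1343 -0.21    0.1312] turn z 0 yaw now 13.58
```

Call:
arm_command(
  commands=[0.6,0.06,-0.1,0,0,0,0,0.6,0.1,-0.16,0,0,0,0,0.6,0.134,-0.21,0,0,0,0,0.6,0.134,-0.21,0,0,0,0,0.6,0.134,-0.21,0,0,0,0,0.6,0.134,-0.21,0.06,0,0,0,0.6,0.134,-0.21,0.11,0,0,0,0.6,0.134,-0.21,0.13,0,0,0,0.6,0.134,-0.21,0.13,0,0,0,0.6,0.134,-0.21,0.13,0,0,0],
)

```text
time_s: 12.0
position: [0.45, -0.1324, 0.0931]
tool_rot: [[0.972, 0.233, -0.002], [0.233, -0.972, 0.001], [-0.002, -0.001, -1.0]]
ft_force: [-0.0, 0.4, 0.5]
grip_width: 0.0252
gripper_force: 29.8
```

Run:
```python
from h import *
print(env.observe()["position"])
rel(.4515,-.1325,.0797)
```

```text
[ 0.4500368  -0.13241311  0.09308614]
shift [0.0028 0.0009 0.0268] turn z 0 yaw now 13.5
```

Call:
arm_command(
  commands=[0.6,0.001,0,0.012,0,0,0,0.6,0.001,0,0.02,0,0,0,0.6,0.001,0,0.025,0,0,0,0.6,0.001,0,0.028,0,0,0,0.6,0.001,0,0.028,0,0,0],
)

```text
time_s: 12.42
position: [0.4511, -0.1316, 0.0797]
tool_rot: [[0.972, 0.235, 0.0], [0.235, -0.972, -0.0], [0.0, 0.0, -1.0]]
ft_force: [0.3, 0.4, 0.0]
grip_width: 0.0252
gripper_force: 29.8
```

Call:
arm_command(
  commands=[0.6,0,0,0.002,0,0,0,0.6,0,0,0.003,0,0,0,0.6,0,0,0.003,0,0,0],
)

```text
time_s: 12.67
position: [0.4512, -0.1316, 0.0795]
tool_rot: [[0.972, 0.235, 0.001], [0.235, -0.972, -0.001], [0.001, 0.001, -1.0]]
ft_force: [-3.1, 1.8, 12.6]
grip_width: 0.0252
gripper_force: 31.0
```

Call:
arm_command(
  commands=[-0.2,0,0,-0.002,0,0,0,-0.2,0,0,-0.002,0,0,0,-0.2,0,0,-0.002,0,0,0,-0.2,0,0,-0.002,0,0,0,-0.2,0,0,-0.03,0,0,0,-0.2,0,0,-0.08,0,0,0,-0.2,0,0,-0.16,0,0,0,-0.2,0,0,-0.24,0,0,0,-0.2,0,0,-0.24,0,0,0,-0.2,0,0,-0.24,0,0,0],
)

```text
time_s: 13.5
position: [0.4516, -0.1318, 0.2]
tool_rot: [[0.972, 0.235, 0.004], [0.235, -0.972, -0.002], [0.003, 0.003, -1.0]]
ft_force: [-0.1, -0.7, -0.7]
grip_width: 0.0509
gripper_force: 0.0
```

Run:
```python
from h import *
print(env.observe()["position"])
for yaw in(100.2,-79.8): rel(.6328,-.2621,.2,yaw)
print(env.observe()["q"])
```

```text
[ 0.45162128 -0.13184821  0.19999164]
shift [0.291  0.3383 0.0019] turn z -0.7218 yaw now 13.58
shift [0.291  0.3383 0.0019] turn z 0.7782 yaw now 13.58
[-3.07381995e+01  1.65314832e+01  9.14963917e+01  1.47173347e-03
  7.17236086e+01  4.56775989e+01]
```

Call:
arm_command(
  commands=[-1,0.291,0.338,0,0,0,-0.722,-1,0.291,0.338,0,0,0,-0.722,-1,0.291,0.338,0,0,0,-0.722,-1,0.291,0.338,0,0,0,-0.722,-1,0.291,0.338,0,0,0,-0.722,-1,0.291,0.338,0,0,0,-0.722,-1,0.291,0.338,0,0,0,-0.722,-1,0.291,0.338,0,0,0,-0.722,-1,0.291,0.338,0,0,0,-0.722,-1,0.291,0.338,0,0,0,-0.722,-1,0.291,0.338,0,0,0,-0.722,-1,0.291,0.338,0,0,0,-0.722],
)

```text
time_s: 14.5
position: [0.6317, -0.2615, 0.196]
tool_rot: [[-0.171, 0.985, -0.003], [0.985, 0.171, 0.002], [0.003, -0.003, -1.0]]
ft_force: [-0.5, 0.0, 0.6]
grip_width: 0.085
gripper_force: 0.0
```

Run:
```python
from h import *
import cv2
print(env.observe()["position"],env.observe()["q"])
rel(.6328,-.2621,.1,100.2)
a=optics.get_image("top")["image"][:,:,::-1]; cv2.imwrite("pics/t3.png",a)
d=optics.get_image("side")["image"][:,:,::-1]; cv2.imwrite("pics/s3.png",d)
cv2.imwrite("pics/a3.png",cv2.hconcat([cv2.resize(a[210:340,220:350],(400,400)),cv2.resize(d[170:320,210:360],(400,400))]))
```

```text
[ 0.63174177 -0.26149567  0.19596398] [-3.23816960e+01  3.77896579e+01  5.50229199e+01  2.16461468e-04
  8.74007285e+01 -4.22508989e+01]
shift [-0.002   0.0024  0.1919] turn z -0.0028 yaw now 99.87
```

View pics/a3.png

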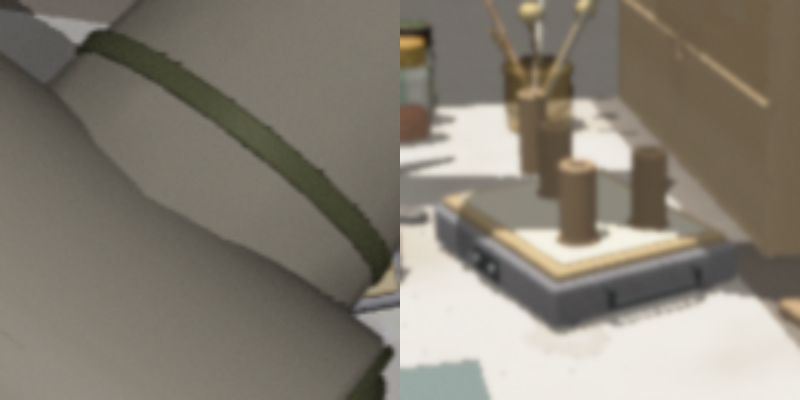

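Run:
```python
from h import *
np.set_printoptions(precision=4,suppress=True)
for n,a in(("D",(177,165)),("R",(250,152))): print(n,w("side",*(np.array(a)/2.6667+[210,170]),.1))
```

```text
D [ 0.4513 -0.1377  0.1   ]
R [ 0.5074 -0.1253  0.1   ]
```

Call:
arm_command(
  commands=[-0.65,-0.001,0.001,0.07,0,0,0,-0.65,-0.001,0.001,0.14,0,0,0,-0.65,-0.001,0.001,0.21,0,0,0,-0.65,-0.001,0.001,0.27,0,0,0,-0.65,-0.001,0.001,0.31,0,0,0,-0.65,-0.001,0.001,0.33,0,0,0,-0.65,-0.001,0.001,0.34,0,0,0,-0.65,-0.001,0.001,0.34,0,0,0,-0.65,-0.001,0.001,0.34,0,0,0],
)

```text
time_s: 15.35
position: [0.6332, -0.2624, 0.0294]
tool_rot: [[-0.164, 0.986, 0.001], [0.986, 0.164, -0.001], [-0.001, 0.001, -1.0]]
ft_force: [0.1, -0.8, 0.4]
grip_width: 0.0704
gripper_force: 0.0
```

Run:
```python
from h import *
print(env.observe()["position"],env.observe()["ft_force"])
rel(.6328,-.2621,.02,100.2)
```

```text
[ 0.63323203 -0.26242462  0.02937561] [ 0.09304357 -0.78736667  0.36352075]
shift [ 0.0008 -0.0008  0.0187] turn z -0.0062 yaw now 99.46
```

Run:
```python
from h import *
import cv2
np.set_printoptions(linewidth=250)
s=cv2.imread("pics/s3.png",0)
for q in ([.4512,-.1316,0.045],[.4512,-.1316,.1],[.5067,-.119,.045],[.5067,-.119,.1]): print(p("side",q))
print("D col");print(s[224:268,274:280].mean(1).astype(int))
print("R col");print(s[220:262,302:307].mean(1).astype(int))
print("D row",s[245:250,262:292].mean(0).astype(int)); print("R row",s[240:245,290:320].mean(0).astype(int))
```

```text
[275.81535603 259.29902166]
[275.3936402  230.88208544]
[302.14106862 253.64461208]
[302.28757794 226.07025685]
D col
[217 217 217 216 212 198 169 148 153 153 131 102  90  90  90  90  90  90  90  90  90  90  90  90  90  90  90  89  89  89  89  89  90  90  90  92 102 130 179 222 236 238 232 216]
R col
[123 131 136 135 123 104  92  92  91  86  80  78  78  78  78  78  78  78  78  78  78  79  78  79  78  78  78  78  78  78  77  78  78  79  84 111 164 216 235 236 226 209]
D row [135 134 133 133 132 131 126 113 101  96  95  94  94  93  91  90  87  85  82  79  82 100 122 133 136 136 136 136 136 136]
R row [136 136 136 135 133 125 107  86  76  75  75  76  77  78  79  79  78  78  81 107 139 154 156 153 150 149 147 146 145 144]
```

Call:
arm_command(
  commands=[-0.65,0.001,-0.001,0.006,0,0,-0.006,-0.65,0.001,-0.001,0.012,0,0,-0.006,-0.65,0.001,-0.001,0.018,0,0,-0.006,-0.65,0.001,-0.001,0.018,0,0,-0.006],
)

```text
time_s: 15.68
position: [0.632, -0.2616, 0.019]
tool_rot: [[-0.178, 0.984, -0.0], [0.984, 0.178, 0.0], [0.0, -0.0, -1.0]]
ft_force: [-0.0, -0.3, -0.6]
grip_width: 0.0706
gripper_force: 0.0
```

Call:
arm_command(
  commands=[-0.65,0,0,0.004,0,0,0,-0.65,0,0,0.008,0,0,0,-0.65,0,0,0.008,0,0,0],
)

```text
time_s: 15.93
position: [0.632, -0.2616, 0.0149]
tool_rot: [[-0.178, 0.984, -0.0], [0.984, 0.178, 0.0], [0.0, -0.0, -1.0]]
ft_force: [0.8, 0.5, 0.0]
grip_width: 0.0704
gripper_force: 0.0
```

Call:
arm_command(
  commands=[0.2,0,0,0,0,0,0,0.2,0,0,0,0,0,0,0.2,0,0,0,0,0,0,0.2,0,0,0,0,0,0,0.2,0,0,0,0,0,0,0.2,0,0,0,0,0,0],
  newtons=70,
)

```text
time_s: 16.43
position: [0.6324, -0.2619, 0.0159]
tool_rot: [[-0.178, 0.984, 0.001], [0.984, 0.178, -0.001], [-0.001, 0.001, -1.0]]
ft_force: [0.3, -0.1, 5.2]
grip_width: 0.0518
gripper_force: 74.9
```

Run:
```python
from h import *
rel(.55,-.25,.19,100.2); rel(.469,-.0806,.19,103.6)
```

```text
shift [ 0.0524 -0.1577 -0.3483] turn z 0.0004 yaw now 100.25
shift [ 0.4146 -0.2569 -0.3486] turn z -0.028 yaw now 100.25
```

Call:
arm_command(
  commands=[0.2,0,0,-0.02,0,0,0,0.2,0,0,-0.05,0,0,0,0.2,0,0,-0.1,0,0,0,0.2,0,0,-0.16,0,0,0,0.2,0,0,-0.22,0,0,0,0.2,0,0,-0.28,0,0,0,0.2,0,0,-0.33,0,0,0,0.2,0,0,-0.35,0,0,0,0.2,0,0,-0.35,0,0,0],
)

```text
time_s: 17.18
position: [0.6326, -0.2619, 0.1927]
tool_rot: [[-0.178, 0.984, 0.004], [0.984, 0.178, -0.002], [-0.003, 0.003, -1.0]]
ft_force: [0.3, -0.1, -2.6]
grip_width: 0.052
gripper_force: 73.8
```

Lifted (2.6 N on the wrist). Now across: x first, then over.

Call:
arm_command(
  commands=[0.2,0.01,-0.05,0,0,0,0,0.2,0.03,-0.11,0,0,0,0,0.2,0.06,-0.17,0,0,0,0,0.2,0.11,-0.22,0,0,0,-0.01,0.2,0.17,-0.25,0,0,0,-0.02,0.2,0.23,-0.257,0,0,0,-0.028,0.2,0.29,-0.257,0,0,0,-0.028,0.2,0.35,-0.257,0,0,0,-0.028,0.2,0.39,-0.257,0,0,0,-0.028,0.2,0.414,-0.257,0,0,0,-0.028,0.2,0.414,-0.257,0,0,0,-0.028,0.2,0.414,-0.257,0,0,0,-0.028],
)

```text
time_s: 18.18
position: [0.4688, -0.0808, 0.1895]
tool_rot: [[-0.236, 0.972, -0.001], [0.972, 0.236, 0.0], [0.001, -0.001, -1.0]]
ft_force: [-0.3, -1.0, -2.0]
grip_width: 0.0518
gripper_force: 74.0
```

Run:
```python
from h import *
import cv2
print(env.observe()["position"])
rel(.469,-.0806,.125,103.6)
d=optics.get_image("side")["image"][:,:,::-1]
cv2.imwrite("pics/a4.png",cv2.resize(d[120:300,190:390],(800,600*180*4//(600*4)*3+60)))
```

```text
[ 0.46878841 -0.08084466  0.18952833]
shift [0.0003 0.0007 0.1291] turn z 0.0004 yaw now 103.65
```

View pics/a4.png

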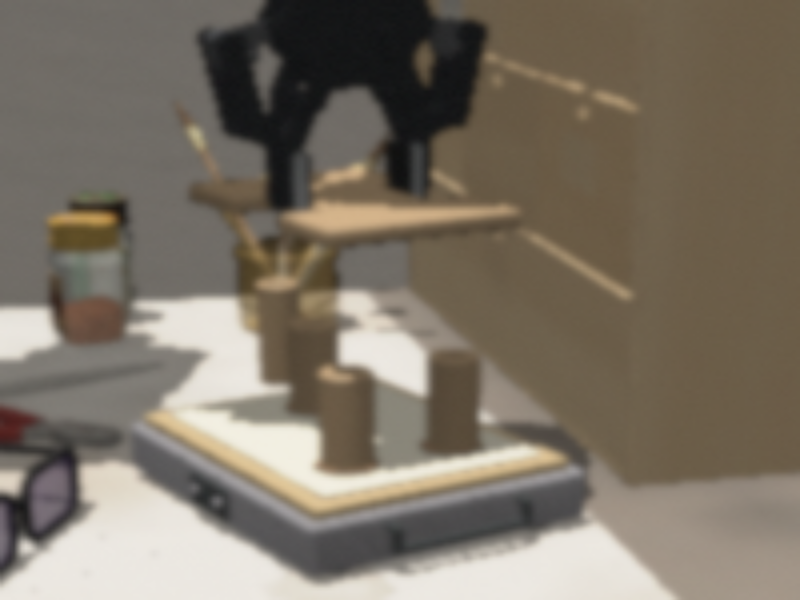

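Shelf is level over the three posts, which stand centred on their patches. Lower.

Call:
arm_command(
  commands=[0.2,0,0,0.04,0,0,0,0.2,0,0,0.08,0,0,0,0.2,0,0,0.11,0,0,0,0.2,0,0,0.125,0,0,0,0.2,0,0,0.135,0,0,0,0.2,0,0,0.14,0,0,0,0.2,0,0,0.14,0,0,0,0.2,0,0,0.14,0,0,0],
)

```text
time_s: 18.9
position: [0.4693, -0.0812, 0.1209]
tool_rot: [[-0.235, 0.972, 0.001], [0.972, 0.235, -0.0], [-0.001, 0.001, -1.0]]
ft_force: [0.5, -0.4, -1.5]
grip_width: 0.0521
gripper_force: 73.9
```

Call:
arm_command(
  commands=[0.2,0,0,0.004,0,0,0,0.2,0,0,0.007,0,0,0,0.2,0,0,0.009,0,0,0,0.2,0,0,0.009,0,0,0],
)

```text
time_s: 19.23
position: [0.469, -0.0808, 0.1159]
tool_rot: [[-0.235, 0.972, 0.0], [0.972, 0.235, -0.0], [-0.0, 0.0, -1.0]]
ft_force: [0.0, -0.8, -1.8]
grip_width: 0.0522
gripper_force: 74.0
```

Call:
arm_command(
  commands=[0.2,0,0,0.001,0,0,0,0.2,0,0,0.002,0,0,0,0.2,0,0,0.002,0,0,0],
)

```text
time_s: 19.48
position: [0.469, -0.0809, 0.1158]
tool_rot: [[-0.235, 0.972, 0.001], [0.972, 0.235, -0.001], [-0.001, 0.001, -1.0]]
ft_force: [-3.2, 1.3, 10.5]
grip_width: 0.0516
gripper_force: 75.3
```

Call:
arm_command(
  commands=[-0.65,0,0,-0.002,0,0,0,-0.65,0,0,-0.002,0,0,0,-0.65,0,0,-0.002,0,0,0,-0.65,0,0,-0.002,0,0,0,-0.65,0,0,-0.02,0,0,0,-0.65,0,0,-0.06,0,0,0,-0.65,0,0,-0.12,0,0,0,-0.65,0,0,-0.2,0,0,0,-0.65,0,0,-0.2,0,0,0,-0.65,0,0,-0.2,0,0,0],
)

```text
time_s: 20.32
position: [0.4695, -0.0811, 0.217]
tool_rot: [[-0.235, 0.972, 0.005], [0.972, 0.235, -0.002], [-0.003, 0.004, -1.0]]
ft_force: [-0.3, 0.6, -1.4]
grip_width: 0.0704
gripper_force: 0.0
```

Run:
```python
from h import *
print(env.observe()["position"],env.observe()["q"][5])
rel(.508,-.394,.2,36)
```

```text
[ 0.46953954 -0.08107758  0.21698998] -37.6812421576305
shift [-0.6263 -0.0726  0.0356] turn z 0.5634 yaw now 103.61
```

Call:
arm_command(
  commands=[-0.8,-0.626,-0.072,0,0,0,0.563,-0.8,-0.626,-0.072,0,0,0,0.563,-0.8,-0.626,-0.072,0,0,0,0.563,-0.8,-0.626,-0.072,0,0,0,0.563,-0.8,-0.626,-0.072,0,0,0,0.563,-0.8,-0.626,-0.072,0,0,0,0.563,-0.8,-0.626,-0.072,0,0,0,0.563,-0.8,-0.626,-0.072,0,0,0,0.563,-0.8,-0.626,-0.072,0,0,0,0.563,-0.8,-0.626,-0.072,0,0,0,0.563,-0.8,-0.626,-0.072,0.1,0,0,0.563,-0.8,-0.626,-0.072,0.1,0,0,0.563],
  newtons=20,
)

```text
time_s: 21.32
position: [0.5059, -0.392, 0.1589]
tool_rot: [[0.809, 0.588, -0.006], [0.588, -0.809, 0.007], [-0.001, -0.009, -1.0]]
ft_force: [-0.4, 1.0, -1.6]
grip_width: 0.0767
gripper_force: 0.0
```

Call:
arm_command(
  commands=[-0.8,0,0,0.07,0,0,0,-0.8,0,0,0.14,0,0,0,-0.8,0,0,0.18,0,0,0,-0.8,0,0,0.18,0,0,0,-0.8,0,0,0.18,0,0,0],
)

```text
time_s: 21.73
position: [0.5073, -0.3932, 0.0744]
tool_rot: [[0.808, 0.589, -0.002], [0.589, -0.808, 0.002], [-0.0, -0.003, -1.0]]
ft_force: [1.1, -0.0, 1.5]
grip_width: 0.077
gripper_force: 0.0
```

Run:
```python
from h import *
import cv2
s=env.observe();print(s["position"],s["grip_width"])
rel(.508,-.394,.016,36)
a=optics.get_image("top")["image"][:,:,::-1]; cv2.imwrite("pics/t5.png",a)
d=optics.get_image("side")["image"][:,:,::-1]; cv2.imwrite("pics/s5.png",d)
x=cv2.resize(a[210:360,220:360],(280,300)); y=cv2.resize(d[180:380,320:440],(360,600))
y2=cv2.resize(d[170:320,210:360],(280,300))
cv2.imwrite("pics/a5.png",cv2.hconcat([cv2.vconcat([x,y2]),y]))
```

```text
[ 0.50733038 -0.39324288  0.0744089 ] 0.07696994165659465
shift [0.0002 0.0023 0.1168] turn z 0.0005 yaw now 36.06
```

View pics/a5.png

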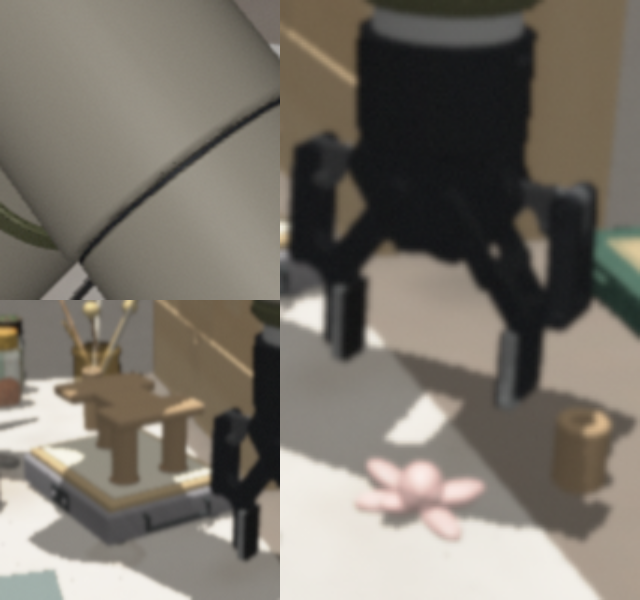

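Call:
arm_command(
  commands=[-0.8,0,0.001,0.04,0,0,0,-0.8,0,0.001,0.08,0,0,0,-0.8,0,0.001,0.1,0,0,0,-0.8,0,0.001,0.11,0,0,0,-0.8,0,0.001,0.111,0,0,0,-0.8,0,0.001,0.111,0,0,0],
)

```text
time_s: 22.33
position: [0.5082, -0.3944, 0.0204]
tool_rot: [[0.809, 0.588, 0.001], [0.588, -0.809, -0.001], [0.0, 0.002, -1.0]]
ft_force: [0.2, -0.2, 1.2]
grip_width: 0.077
gripper_force: 0.0
```

Call:
arm_command(
  commands=[-0.5,0,0,0,0,0,0,-0.4,0,0,0,0,0,0,-0.3,0,0,0,0,0,0,-0.1,0,0,0,0,0,0,0.1,0,0,0,0,0,0,0.1,0,0,0,0,0,0,0.1,0,0,0,0,0,0,0.1,0,0,0,0,0,0],
  newtons=20,
)

```text
time_s: 23.0
position: [0.5082, -0.3943, 0.0208]
tool_rot: [[0.808, 0.589, 0.001], [0.589, -0.808, -0.002], [0.0, 0.002, -1.0]]
ft_force: [-0.5, 1.8, 7.5]
grip_width: 0.0548
gripper_force: 19.8
```

Width 54.8 mm, which matches the 56 mm axis. Lift.

Call:
arm_command(
  commands=[0.1,0,0,-0.01,0,0,0,0.1,0,0,-0.03,0,0,0,0.1,0,0,-0.06,0,0,0,0.1,0,0,-0.1,0,0,0,0.1,0,0,-0.16,0,0,0,0.1,0,0,-0.22,0,0,0,0.1,0,0,-0.3,0,0,0,0.1,0,0,-0.36,0,0,0,0.1,0,0,-0.36,0,0,0,0.1,0,0,-0.36,0,0,0],
)

```text
time_s: 23.83
position: [0.5081, -0.3942, 0.2018]
tool_rot: [[0.809, 0.588, 0.003], [0.588, -0.809, -0.003], [0.0, 0.004, -1.0]]
ft_force: [0.1, 0.8, -0.4]
grip_width: 0.055
gripper_force: 21.0
```

Run:
```python
from h import *
import cv2
s=env.observe();print(s["position"],s["grip_width"])
rel(.469,-.0808,.2,36)
d=optics.get_image("side")["image"][:,:,::-1]; cv2.imwrite("pics/s6.png",d)
c=d[180:400,300:460].astype(int); m=(c[:,:,2]-c[:,:,1]>12)&(c[:,:,0]>c[:,:,1]-3)&(c[:,:,2]>90)
n,l,st,ce=cv2.connectedComponentsWithStats(m.astype('uint8')); print(st[1:][st[1:,4]>30]+[300,180,0,0,0])
print(p("side",s["position"]-np.array([0,0,.01])))
```

```text
[ 0.50808249 -0.39415401  0.20180138] 0.05498730522249397
shift [ 0.3056 -0.5527  0.0014] turn z 0.0004 yaw now 36.05
[]
[372.946359   218.95613283]
```

Call:
arm_command(
  commands=[0.1,0.03,-0.055,0,0,0,0,0.1,0.065,-0.12,0,0,0,0,0.1,0.1,-0.185,0,0,0,0,0.1,0.135,-0.25,0,0,0,0,0.1,0.17,-0.315,0,0,0,0,0.1,0.21,-0.38,0,0,0,0,0.1,0.245,-0.445,0,0,0,0,0.1,0.28,-0.505,0,0,0,0,0.1,0.305,-0.552,0,0,0,0,0.1,0.305,-0.552,0,0,0,0,0.1,0.305,-0.552,0.05,0,0,0,0.1,0.305,-0.552,0.1,0,0,0],
)

```text
time_s: 24.88
position: [0.4687, -0.0807, 0.1486]
tool_rot: [[0.808, 0.589, 0.001], [0.589, -0.808, -0.001], [0.0, 0.001, -1.0]]
ft_force: [1.0, -0.8, -1.7]
grip_width: 0.055
gripper_force: 21.0
```

Call:
arm_command(
  commands=[0.1,0,0,0.01,0,0,0,0.1,0,0,0.01,0,0,0,0.1,0,0,0.01,0,0,0,0.1,0,0,0.01,0,0,0],
)

```text
time_s: 25.22
position: [0.4692, -0.0815, 0.1452]
tool_rot: [[0.809, 0.588, 0.001], [0.588, -0.809, -0.001], [0.001, 0.001, -1.0]]
ft_force: [0.7, 0.8, 0.5]
grip_width: 0.0551
gripper_force: 21.2
```

Run:
```python
from h import *
import cv2
s=env.observe();print(s["position"],s["grip_width"])
rel(.469,-.0808,.1318)
d=optics.get_image("side")["image"][:,:,::-1]
cv2.imwrite("pics/a6.png",cv2.resize(d[150:300,200:400],(800,600)))
```

```text
[ 0.46919677 -0.08145622  0.14520953] 0.055068899483945145
shift [ 0.0004 -0.0013  0.0268] turn z 0 yaw now 36.03
```

View pics/a6.png

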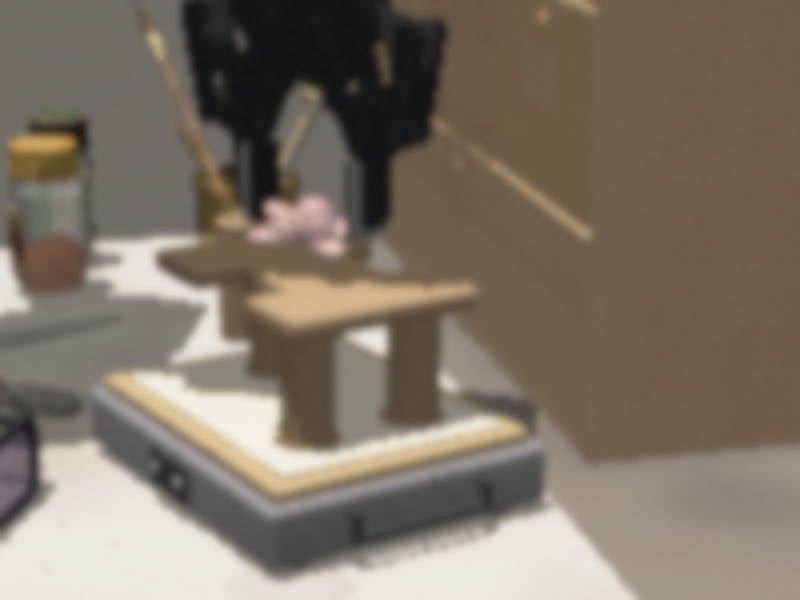

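The blossom is held upright (560 px crop centre about (300,222)), just above the shelf's middle. Lower slowly.

Call:
arm_command(
  commands=[0.1,0,0,0.008,0,0,0,0.1,0,0,0.015,0,0,0,0.1,0,0,0.02,0,0,0,0.1,0,0,0.023,0,0,0,0.1,0,0,0.023,0,0,0,0.1,0,0,0.023,0,0,0],
)

```text
time_s: 25.77
position: [0.4687, -0.081, 0.1328]
tool_rot: [[0.809, 0.588, -0.0], [0.588, -0.809, 0.0], [-0.0, -0.0, -1.0]]
ft_force: [0.1, 0.1, -0.9]
grip_width: 0.0544
gripper_force: 21.2
```

Call:
arm_command(
  commands=[0.1,0,0,0.002,0,0,0,0.1,0,0,0.003,0,0,0,0.1,0,0,0.003,0,0,0],
)

```text
time_s: 26.02
position: [0.4689, -0.0811, 0.1318]
tool_rot: [[0.809, 0.588, 0.001], [0.588, -0.809, -0.0], [0.0, 0.001, -1.0]]
ft_force: [-0.7, 0.2, 4.4]
grip_width: 0.0547
gripper_force: 21.8
```

Contact. Release slowly, then up.

Call:
arm_command(
  commands=[-0.45,0,0,-0.001,0,0,0,-0.65,0,0,-0.001,0,0,0,-0.8,0,0,-0.001,0,0,0,-0.8,0,0,-0.001,0,0,0,-0.8,0,0,-0.001,0,0,0,-0.8,0,0,-0.02,0,0,0,-0.8,0,0,-0.05,0,0,0,-0.8,0,0,-0.12,0,0,0,-0.8,0,0,-0.2,0,0,0,-0.8,0,0,-0.26,0,0,0,-0.8,0,0,-0.26,0,0,0,-0.8,0,0,-0.26,0,0,0],
)

```text
time_s: 27.02
position: [0.469, -0.0811, 0.2624]
tool_rot: [[0.809, 0.588, 0.003], [0.588, -0.809, -0.001], [0.002, 0.003, -1.0]]
ft_force: [-0.1, -1.1, -0.8]
grip_width: 0.0768
gripper_force: 0.0
```

Call:
arm_command(
  commands=[-0.8,-0.25,0.45,-0.05,0,0,0,-0.8,-0.25,0.45,-0.05,0,0,0,-0.8,-0.25,0.45,-0.05,0,0,0,-0.8,-0.25,0.45,-0.05,0,0,0,-0.8,-0.25,0.45,-0.05,0,0,0,-0.8,-0.25,0.45,-0.05,0,0,0,-0.8,-0.25,0.45,-0.05,0,0,0,-0.8,-0.25,0.45,-0.05,0,0,0,-0.8,-0.25,0.45,-0.05,0,0,0,-0.8,-0.25,0.45,-0.05,0,0,0],
)

```text
time_s: 27.85
position: [0.5, -0.3352, 0.2855]
tool_rot: [[0.808, 0.589, -0.001], [0.589, -0.808, 0.002], [-0.0, -0.002, -1.0]]
ft_force: [0.7, -0.0, 0.3]
grip_width: 0.0767
gripper_force: 0.0
```

Run:
```python
from h import *
import cv2
a=optics.get_image("top")["image"][:,:,::-1]
d=optics.get_image("side")["image"][:,:,::-1]
cv2.imwrite("pics/a7.png",cv2.hconcat([cv2.resize(a[210:350,215:355],(400,400)),cv2.resize(d[160:310,200:350],(400,400))]))
print(env.observe()["position"])
```

```text
[ 0.50013332 -0.33502157  0.28623177]
```

View pics/a7.png

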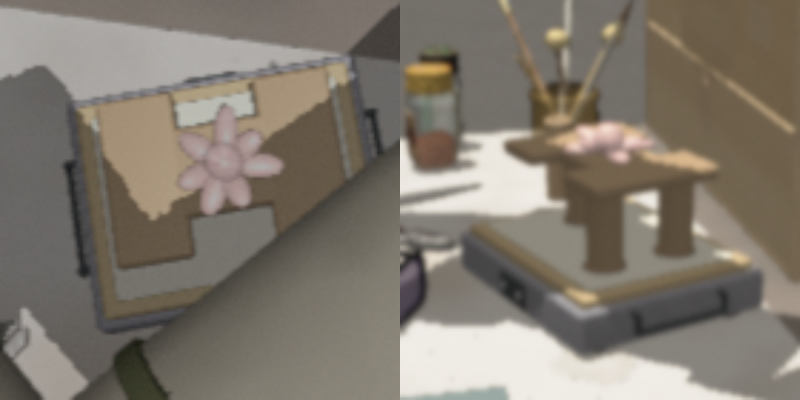

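The shelf lies level on the three posts and the blossom sits upright at its middle, heart at crop (225,162). The arm is clear and at rest. Handing in.

```bash
python3 -c "
from rig import env
print(env.close_job())"
```

```text
the job is handed in; nothing more can be done
None
```

I handed the job in at about 28 s: the three 55 mm posts stand on the patches, the shelf lies level on them, and the blossom stands upright on its middle. The short and long posts were not touched, and `close_job` returned no verdict, so this rests on the last pictures and the arm readings.

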